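Seat a throttle sensor in its test jig and hold the sprung slide at the mark

TASK

Bench-test the outboard's throttle sensor: first lay the black sensor with the orange grip gently, not dropped, flat and square in the blue pocket of the test jig, its grey plug nose in the notch at the rear, and let go of it. Then pull the jig's red spring-return handle out until its pointer stands in the yellow band, and finish while still holding it steady there with the gripper so that the reading can be taken. Leave the sensor seated, the yellow band where it is set and the other things on the bench alone.

Things in the scene. Friction and masses are not known exactly. Their poses are not given: they have to be found in the camera images.
- rig: Test jig, screwed to the bench (it does not move): aluminium base plate 280 (x) x 140 (y) x 12 mm thick. Origin: centre of the underside; z up, x runs from the handle end (nearer the robot) to the pocket end. A blue pocket block, 90 x 66 mm, is centred 85 mm along +x; the red handle stands in front of it (-x) and slides out along the jig's -x.
- pocket (a point): Centre of the pocket's floor, 30 mm above the bench; axes as the jig's. The pocket is 74 mm (x) x 50 mm (y) inside; its four walls are 8 mm thick, rise straight for 8 mm above the floor, then flare outward at 45 degrees for another 4 mm in white (a lead-in). The rear (+x) wall has a notch 24 mm wide in its middle, down to the floor, for the sensor's plug nose. The sensor is home when its origin is at this point with its x axis along the jig's x.
- sensor: Throttle sensor, about 120 g, loose on the bench: flat black block 70 (x) x 46 (y) x 14 mm, with an orange block grip in the middle of its top, 36 (x) x 22 (y) mm, rising from 14 to 42 mm above the underside, to be taken across its 22 mm width (y). A grey plug nose, 18 mm wide, sticks out 14.5 mm from its +x end (from 2 to 13 mm above the underside). Origin: centre of the black block's underside, z up. Its turn on the bench is at most 0.6 rad from the robot's x axis.
- slide: Slide with the red handle, sprung back towards the pocket (jig +x): it is home when its origin is 40 mm to the jig's -x of the jig's origin, and can be pulled 85 mm from there along the jig's -x. The pull needed is about 4.5 N at the start and grows by 1.1 N per 10 mm; let go, it runs back home. Origin: on the slide bar under the handle, 14 mm above the bench; axes as the jig's.
- grip (a point): Point in the upper part of the red handle, 62 mm above the bench. The handle is an upright block 24 x 24 mm, sides along the jig's x and y, from 24 to 80 mm above the bench, free on all sides; it can be pinched from above.
- pointer (a point): Middle of the end of the red pointer, a bar 3 mm wide carried by the slide, 25 mm to the jig's +x and 52 mm to the jig's +y of the handle's axis, 22 mm above the bench; it passes 2.5 mm above the yellow band.
- band: Yellow band on the white scale beside the slide: 10 mm long along the jig's x, 26 mm across, 4 mm thick, set somewhere between 30 and 70 mm out from the pointer's home. It can be shifted along the scale only with force (25 N). Origin: centre of its underside, 14 mm above the bench, 52 mm to the jig's +y of the slide's line; axes as the jig's. The pointer stands in the band when it is within 5 mm of the band's middle along the jig's x.
- tin: Green round tin, 60 mm across, 55 mm tall, standing on the bench on the other side from the sensor; bystander. Origin: centre of the underside.
- meter: Yellow multimeter 150 x 78 x 40 mm lying to the left of the jig; bystander. Origin: centre of the underside.
- tape: Roll of black tape lying flat, 100 mm across, 24 mm high; bystander. Origin: centre of the underside.
- driver: Screwdriver, 200 mm long, lying on the bench; bystander. Origin on the underside near the middle.
- spanner: Steel spanner, 190 mm long, lying on the bench; bystander. Origin on the underside near the middle.
- flask: Steel vacuum flask with a black lid, 74 mm across, 250 mm tall, standing; bystander. Origin: centre of the underside.
- pot: Small pale jar with a blue lid, 68 mm across, 65 mm tall, standing; bystander. Origin: centre of the underside.
Things that resemble listed ones, but are neither listed nor needed, are in the scene too. Leave any purple or turquoise look-alike of the sensor alone.

How it is judged:
By the outcome, as a careful person would: the job done as asked, in the order asked, and still so for the second after the job is handed in, while the arm keeps its last pose, push and grip.
It also fails if it takes over 54 s, if anything falls off the work surface, if the arm or the gripper's body presses on something with over 40 N, if the wrist force passes 120 N, or if a joint passes its speed limit or range.

ROBOT

A 6-joint arm with a two-finger parallel gripper is mounted at the origin on the work surface. World frame = base frame: x ahead of the robot, y to its left, z up, the work surface at z = 0. Lengths are in m, angles in degrees, forces in N, time in s.
With the tool pointing down it reaches from about 0.4 to 0.825 m from the base axis. Payload 7 kg.
Tool frame: the origin (TCP) lies on the centre line of the jaws, within the pads' length; the fingertips stand 19 mm ahead of it and the grasp point (between the pads) is the TCP; z points along the fingers, y is the line along which they close (so a half turn about z gives the same grasp; the last joint's range is limited). The gripper opens to 88 mm and grips with 3 to 60 N. Pads are 19 mm wide; open, the fingers measure 130 mm over their backs; the gripper's body (78 mm by 193 mm) begins 47 mm behind the grasp point.
Start: joints at [-47.664, 20.546, 0.682, 0, -70.136, -16.507], TCP at [0.294, -0.608, 0.246] pointing down, gripper open.
Joint ranges: [-176.03, 176.03], [-82.01, 121.73], [-58.28, 71.71], [-173.87, 95.51], [-174.79, -0.11], [-173.66, 173.66]. Speed limits (degrees/s): [136.94, 136.94, 172.46, 180, 180, 180].

INTERFACE

Orientations are given as [roll, pitch, yaw] about the fixed x, y, z axes, in that order (R = Rz(yaw) Ry(pitch) Rx(roll)).
In Python, from plant import get_state, capture, close_job gives the robot as it stands.
- The arm moves only by the tool apply_moves, never from a script. Its argument "targets" is a list of rows, each a list of 7 numbers: the opening, from 0 (shut) to 1 (fully open), then the shift along the tool's x, y, z normalised to -1 to 1, where 1 is 1000 mm, then the turn, a rotation vector about the tool's x, y, z normalised to -1 to 1, where 1 is 90 degrees. In form: [[claw, tx, ty, tz, ax, ay, az], ...]. A call has 1 to 20 rows; each row shifts and turns the commanded pose from where the row before left it, along the tool's axes as they then stand; what a row does not reach is not made up. A row lasts 1/12 s, in which the tool goes at most 41.7 mm and 7.16 degrees, less where a joint would pass 70% of its speed; a pose out of reach is approached as far as the arm can. A call with a number of a shift or a turn outside -1 to 1 is refused whole. A call with a gripper value outside its range is refused whole. The fingers move at their own pace and stop on an object; "newtons" is the grip in N (left out, the last holds). Time passes only in rows, so rows that do not move let the fingers close. It gives the time, the measured TCP pose, the force, the opening and the grip force at its end, in the units of the state.
- get_state(): the state, without advancing time (a new reading comes with each control period).
- capture(name): name is "side" or "top"; returns a dict with "frame" (400x640x3 uint8, red, green, blue), "range_z" (400x640 float32, m along the optical axis (not along the pixel's ray), 0 where there is no reading), "camera_matrix" (3x3 intrinsics, pixels), "T" (4x4, takes a point from camera to world coordinates). Camera axes: x right, y down, z forward; pixel columns grow to the right and rows downward; lengths in m; the calibration is good to about 2 mm. A picture is of the moment at which its call begins.
- close_job(): hands the job in; it is judged then, once.
The state is a dict: "time_s": time; "joints": joint angles; "qd": joint speeds; "joint_torque": joint torques, N m; "tcp_pos": TCP position; "eef_rot": TCP orientation; "contact_force": force on the tool from outside, world axes, zero at the start; "moment": the same for the moment, N m; "gripper_width": finger opening in m; "gripper_force": force on a finger pad.
Only numpy, scipy, OpenCV 4.12 (cv2) and the standard library are available. Lean on these libraries where they do the work, as an engineer would, in place of code of your own. Each camera call takes 0.05 s, during which the arm holds its last target. There are 200 camera calls.

## Working session

There is one attempt and no reset: what is moved stays moved. The work goes in short steps, Python scripts to look and compute and a tool call to move; the robot and the scene stay as the last step left them, time stands still between calls to the robot, and variables do not carry over. Pictures are saved under pics/ and viewed, at most 10 in all, crops included, and the job is handed in when it is done.

Besides the shell and the picture viewer there is one more tool, called after ">>>" as name(argument=value, ...) on one line, values as JSON. apply_moves: Moves the arm, as the interface text tells. Scaled input: -1 to 1 covers 1000 mm each way for a shift and 90 degrees each way for a turn. Its arguments: {"type":"object","properties":{"targets":{"type":"array","items":{"type":"array","items":{"type":"number"}}},"newtons":{"type":"number"}},"required":["targets"]}

```bash
mkdir -p pics; ls
python3 - <<'E'
from plant import get_state,capture
import cv2,numpy as np
print(get_state())
for n in("side","top"):
    c=capture(n); np.savez(f"pics/{n}0.npz",**c); cv2.imwrite(f"pics/{n}0.png",c["frame"][:,:,::-1]); print(c["camera_matrix"],c["T"])
E
```

```text
pics
{'time_s': 0.0, 'joints': array([-4.76641127e+01,  2.05923157e+01,  6.33968595e-01, -2.04328086e-02,
       -7.01357656e+01, -1.65096089e+01]), 'qd': array([-0.03223948, -0.04147053,  0.01351764, -0.07915944, -0.11148038,
       -0.07796522]), 'joint_torque': array([ 9.60592624e-04, -5.82714808e+01,  2.93067062e+01,  6.99717969e+00,
        7.08267806e-03, -1.63276868e-04]), 'tcp_pos': array([ 0.29386959, -0.60716483,  0.24461322]), 'eef_rot': array([ 1.79904308e+02, -8.33106853e-03, -1.54180673e+02]), 'contact_force': array([ 0.11475092, -0.79959961,  0.13247615]), 'moment': array([0.01012743, 0.00165836, 0.02079398]), 'gripper_force': 0.0, 'gripper_width': 0.08742332667472973}
[[507.13758884   0.         312.58898141]
 [  0.         507.13758884 207.78962377]
 [  0.           0.           1.        ]] [[ 0.88671109 -0.32063146  0.33307494 -0.01927754]
 [-0.46223908 -0.6010357   0.65199012 -1.17592978]
 [-0.00885861 -0.73208712 -0.68115341  1.31426678]
 [ 0.          0.          0.          1.        ]]
[[498.64444447   0.         321.96974057]
 [  0.         498.64444447 207.11087543]
 [  0.           0.           1.        ]] [[ 0.0185854  -0.99735007  0.07033795  0.47195257]
 [-0.99981984 -0.01826783  0.0051556  -0.00182678]
 [-0.00385702 -0.07042109 -0.9975099   1.49939085]
 [ 0.          0.          0.          1.        ]]
```

View pics/top0.png

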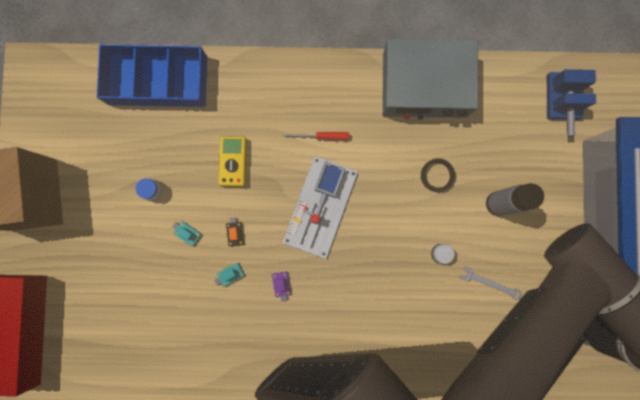

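View pics/side0.png

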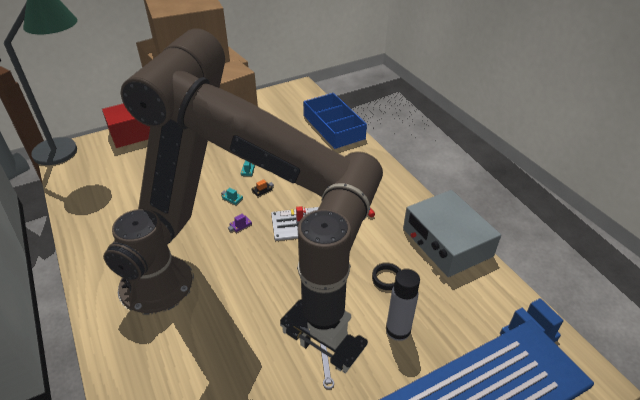

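The top view shows several sensor-like objects: orange/black at (233,232), turquoise at (187,233) and (230,275), and purple at (281,285). Only (233,232) has a black body and orange grip. The jig is at (320,207), with its handle at (315,219) and its pocket at (331,178). I'll check with an enlarged crop while measuring.

```bash
cat > h.py <<'E'
import numpy as np,cv2
def world(c,z=None):
    "per-pixel world points from depth, or on plane z"
    v,u=np.mgrid[0:400,0:640]; K=c["camera_matrix"]; T=c["T"]
    r=np.stack([(u-K[0,2])/K[0,0],(v-K[1,2])/K[1,1],np.ones_like(u,float)],-1)@T[:3,:3].T
    d=c["range_z"] if z is None else (z-T[2,3])/r[...,2]
    return r*d[...,None]+T[:3,3]
def rect(p):
    (cx,cy),s,a=cv2.minAreaRect((p[:,:2]*1000).astype(np.float32)); return np.round([cx,cy,*s,a],1)
def proj(c,p):
    q=(np.asarray(p)-c["T"][:3,3])@c["T"][:3,:3]; q=q@c["camera_matrix"].T; return q[:,:2]/q[:,2:]
E
python3 - <<'E'
from h import *
c=dict(np.load("pics/top0.npz")); f=c["frame"]; W=world(c); hsv=cv2.cvtColor(f,cv2.COLOR_RGB2HSV)
H,S,V=[hsv[...,i].astype(int) for i in range(3)]
v,u=np.mgrid[0:400,0:640]
def show(n,m):
    p=W[m]; print(n,m.sum(),"px",u[m].mean().round(1),v[m].mean().round(1),"mean",p.mean(0).round(4),"z",np.percentile(p[:,2],[5,50,95]).round(4),"rect",rect(p) if m.sum()>4 else "")
box=lambda a,b,cc,d:(u>=a)&(u<b)&(v>=cc)&(v<d)
B=box(215,250,210,255)
show("orange",B&(H<20)&(S>170)&(V>120)&(W[...,2]>.03))
show("sensor black",B&(V<75)&(S<150)&(W[...,2]>.007))
J=box(275,365,150,265)
show("plate",J&(W[...,2]>.007)&(S<60)&(W[...,2]<.018))
show("blue",J&(H>100)&(H<130)&(S>100))
show("blue floor",J&(H>100)&(H<130)&(S>100)&(W[...,2]<.034))
show("red hi",J&((H<8)|(H>172))&(S>150)&(W[...,2]>.06))
show("red lo",J&((H<8)|(H>172))&(S>150)&(W[...,2]<.04))
show("yellow",box(285,312,195,245)&(H>18)&(H<32)&(S>150)&(W[...,2]>.01))
cr=[cv2.resize(f[a:a+110,b:b+100],(600,600*110//100)[:2],interpolation=cv2.INTER_CUBIC)[:, :] for a,b in((155,270),)]
a=cv2.resize(f[150:265,278:363],None,fx=5,fy=5,interpolation=cv2.INTER_CUBIC)
b=cv2.resize(f[208:256,212:256],None,fx=8,fy=8,interpolation=cv2.INTER_CUBIC)
o=np.zeros((575,425+352,3),np.uint8); o[:,:425]=a; o[:384,425:]=b
cv2.imwrite("pics/crop0.png",o[:,:,::-1])
E
```

```text
orange 82 px 232.7 233.4 mean [0.4929 0.2651 0.0413] z [0.0362 0.0412 0.0466] rect [492.7 265.5  32.6  20.4   2.4]
sensor black 32 px 239.5 235.8 mean [0.4867 0.2496 0.0136] z [0.0103 0.0129 0.0179] rect [485.1 249.6  16.7  40.4  74.2]
plate 2951 px 318.1 211.9 mean [0.5627 0.0171 0.0122] z [0.008  0.0122 0.0168] rect [578.6  12.9 140.8 281.4  70.8]
blue 98 px 330.4 178.6 mean [ 0.6569 -0.0175  0.0596] z [0.0254 0.0293 0.0357] rect [585.4  -3.9  36.6 224.   79.7]
blue floor 86 px 330.4 178.3 mean [ 0.6619 -0.0177  0.029 ] z [0.0253 0.0287 0.0329] rect [661.9 -16.1  33.9  63.1  72.6]
red hi 43 px 314.8 218.1 mean [0.5403 0.0255 0.0794] z [0.0749 0.0794 0.0848] rect [539.9  25.5  18.9  17.8  73.2]<stdin>:6: RuntimeWarning: Mean of empty slice.
  ret = ret.dtype.type(ret / rcount)
  ret = um.true_divide(
Traceback (most recent call last):
IndexError: index -1 is out of bounds for axis 0 with size 0
```

Run:
```python
from h import *
c=dict(np.load("pics/top0.npz")); f=c["frame"]; W=world(c); W20=world(c,.020)
hsv=cv2.cvtColor(f,cv2.COLOR_RGB2HSV)
H,S,V=[hsv[...,i].astype(int) for i in range(3)]
v,u=np.mgrid[0:400,0:640]
o0=np.array([.5786,.0129]);a=np.deg2rad(-19.2);R=np.array([[np.cos(a),-np.sin(a)],[np.sin(a),np.cos(a)]])
def jig(P):return (P[...,:2]-o0)@R
j=jig(W20)
for (x,y) in [(x,y) for y in(40,46,52,58,64) for x in range(-110,10,6)]:
    k=np.argmin(np.hypot(j[...,0]*1000-x,j[...,1]*1000-y)); i=np.unravel_index(k,H.shape)
    if x==-110: print("\ny",y)
    print(x,f[i].tolist(),end=" ")
B=(u>=215)&(u<252)&(v>=210)&(v<255)
m=B&(W[...,2]>.006); p=W[m]; print("\nsensor all",m.sum(),rect(p)); 
for s in p[(p[:,2]<.02)][:0]: pass
a_=cv2.resize(f[150:265,278:363],None,fx=5,fy=5,interpolation=cv2.INTER_CUBIC)
b=cv2.resize(f[208:256,212:256],None,fx=8,fy=8,interpolation=cv2.INTER_CUBIC)
o=np.zeros((575,425+352,3),np.uint8); o[:,:425]=a_; o[:384,425:]=b
cv2.imwrite("pics/crop0.png",o[:,:,::-1])
```

```text
y 40
-110 [179, 175, 173] -104 [174, 166, 163] -98 [175, 167, 162] -92 [174, 164, 162] -86 [178, 171, 166] -80 [175, 169, 165] -74 [172, 164, 158] -68 [175, 163, 139] -62 [183, 158, 88] -56 [190, 171, 133] -50 [174, 166, 161] -44 [173, 167, 159] -38 [169, 164, 159] -32 [169, 153, 149] -26 [183, 120, 115] -20 [182, 90, 83] -14 [184, 110, 103] -8 [175, 162, 158] -2 [175, 170, 168] 4 [176, 173, 170] 
y 46
-110 [181, 177, 175] -104 [191, 181, 176] -98 [191, 181, 175] -92 [196, 185, 178] -86 [191, 181, 173] -80 [192, 179, 174] -74 [195, 184, 178] -68 [196, 177, 143] -62 [204, 173, 73] -56 [200, 177, 124] -50 [197, 184, 175] -44 [192, 182, 175] -38 [189, 178, 173] -32 [195, 181, 176] -26 [194, 175, 168] -20 [191, 159, 153] -14 [192, 142, 135] -8 [190, 177, 173] -2 [185, 178, 172] 4 [176, 174, 172] 
y 52
-110 [177, 172, 170] -104 [179, 170, 164] -98 [195, 183, 178] -92 [193, 183, 176] -86 [191, 180, 175] -80 [193, 181, 175] -74 [192, 183, 176] -68 [195, 182, 167] -62 [206, 175, 79] -56 [190, 169, 127] -50 [193, 182, 174] -44 [195, 184, 178] -38 [193, 182, 174] -32 [191, 182, 174] -26 [188, 
[... 260 characters left out ...]
92, 179, 157] -62 [206, 174, 70] -56 [178, 159, 121] -50 [184, 175, 170] -44 [181, 172, 167] -38 [188, 176, 171] -32 [185, 175, 168] -26 [173, 163, 159] -20 [188, 172, 168] -14 [189, 140, 133] -8 [173, 159, 155] -2 [173, 168, 167] 4 [177, 174, 172] 
y 64
-110 [180, 173, 170] -104 [163, 157, 153] -98 [181, 175, 172] -92 [179, 173, 169] -86 [178, 173, 168] -80 [170, 165, 158] -74 [175, 170, 166] -68 [180, 172, 158] -62 [189, 168, 127] -56 [176, 166, 150] -50 [181, 175, 169] -44 [178, 173, 168] -38 [180, 174, 170] -32 [178, 171, 166] -26 [178, 170, 167] -20 [173, 165, 159] -14 [175, 162, 159] -8 [163, 158, 152] -2 [175, 170, 167] 4 [176, 171, 168] 
sensor all 433 [513.2 164.4 113.  323.4   5.3]
```

View pics/crop0.png

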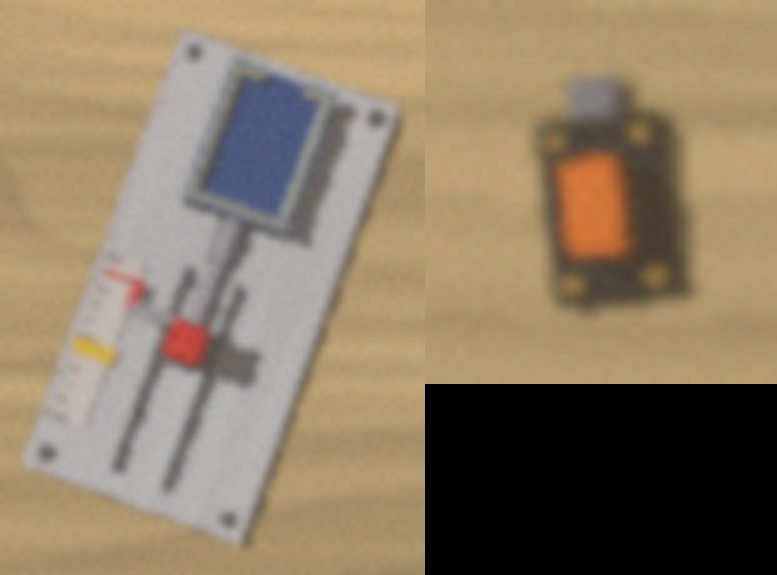

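The crop confirms that (233,232) is a black block with brass screws, an orange grip and a grey nose pointing to +x, so it is the real sensor. The yellow band is at about crop (95,350), the pointer at (125,275), and the pocket is empty with its notch at the far end.

```bash
cat >> h.py <<'E'
def pix(c,uv,z):
    K=c["camera_matrix"];T=c["T"];uv=np.asarray(uv,float)
    r=np.c_[(uv-K[[0,1],[2,2]])/K[0,0],np.ones(len(uv))]@T[:3,:3].T
    return (r*((z-T[2,3])/r[:,2])[:,None]+T[:3,3])
def go(p,yaw,z):
    "shift (normalised) in the tool axes and turn from the present measured pose, tool kept down"
    from scipy.spatial.transform import Rotation as Q
    from plant import get_state
    s=get_state(); R0=Q.from_euler('xyz',s["eef_rot"],degrees=True); R1=Q.from_euler('xyz',[180,0,yaw],degrees=True)
    print("at",s["tcp_pos"].round(4),s["eef_rot"].round(2),"t",s["time_s"])
    print("shift",R0.inv().apply(np.r_[p,z]-s["tcp_pos"]).round(4),"turn",((R0.inv()*R1).as_rotvec(degrees=True)/90).round(4))
E
python3 - <<'E'
from h import *
c=dict(np.load("pics/top0.npz"))
up=lambda q,k,o:(np.array(q)+.5)/k-.5+o
s=pix(c,up([(555-425,142),(641-425,131),(571-425,285),(655-425,275)],8,(212,208)),.014)[:,:2]
d=s[:2].sum(0)-s[2:].sum(0); e=s[[0,2]].sum(0)-s[[1,3]].sum(0)
print("sensor",s.mean(0),np.degrees(np.arctan2(d[1],d[0])),np.degrees(np.arctan2(-e[0],e[1])),np.linalg.norm(d)/2,np.linalg.norm(e)/2)
g=pix(c,up([(558-425,158),(616-425,150),(572-425,262),(632-425,256)],8,(212,208)),.042)[:,:2];d=g[:2].sum(0)-g[2:].sum(0)
print("grip",g.mean(0),np.degrees(np.arctan2(d[1],d[0])),np.linalg.norm(d)/2)
q=pix(c,up([(195,52),(377,118),(47,453),(230,519)],5,(278,150)),.013)[:,:2]
d=q[:2].sum(0)-q[2:].sum(0); print("jig",q.mean(0),np.degrees(np.arctan2(d[1],d[0])),np.linalg.norm(d)/2)
p=pix(c,[(516,198)],.1);print("flask",p, pix(c,[(443,254)],.06))
go([.4935,.265],5-180,.15)
E
```

```text
sensor [0.49291093 0.2658711 ] 7.7463201414115295 8.101026249063601 0.05370097424219008 0.031845908694110636
grip [0.49306389 0.26486241] 9.91674560522518 0.03875533390372594
jig [0.57858193 0.01144121] -19.071302853160216 0.2559163793643557
flask [[ 0.60630977 -0.5397959   0.1       ]] [[ 0.44483509 -0.34444595  0.06      ]]
at [ 0.2939 -0.6072  0.2447] [ 1.7991e+02 -1.0000e-02 -1.5418e+02] t 0.1
shift [-0.5596  0.698   0.0957] turn [ 0.001  -0.0003  0.2314]
```

>>> apply_moves(targets=[[1,-0.012,0.015,0,0,0,0],[1,-0.024,0.03,0,0,0,0],[1,-0.024,0.03,0,0,0,0],[1,-0.024,0.03,0,0,0,0],[1,-0.024,0.03,0,0,0,0],[1,-0.024,0.03,0,0,0,0],[1,-0.024,0.03,0,0,0,0],[1,-0.024,0.03,0,0,0,0],[1,-0.024,0.03,0,0,0,0],[1,-0.024,0.03,0,0,0,0],[1,-0.024,0.03,0,0,0,0],[1,-0.024,0.03,0,0,0,0],[1,-0.024,0.03,0,0,0,0],[1,-0.024,0.03,0,0,0,0],[1,-0.024,0.03,0,0,0,0],[1,-0.024,0.03,0,0,0,0],[1,-0.024,0.03,0,0,0,0],[1,-0.024,0.03,0,0,0,0],[1,-0.012,0.015,0,0,0,0],[1,0,0,0,0,0,0]])

```text
time_s: 1.77
tcp_pos: [0.4484, 0.07, 0.2453]
eef_rot: [180.0, -0.0, -154.0]
contact_force: [0.3, -0.6, 0.7]
gripper_width: 0.0876
gripper_force: 0.0
```

```bash
python3 -c "
from h import *
go([.493,.2655],-171.7,.15)"
```

```text
at [0.4484 0.07   0.2453] [ 180.     -0.   -153.98] t 1.7667
shift [-0.1259  0.1561  0.0953] turn [ 0.     -0.      0.1969]
```

>>> apply_moves(targets=[[1,-0.0126,0.0156,0.005,0,0,0],[1,-0.0252,0.0312,0.01,0,0,0],[1,-0.0252,0.0312,0.01,0,0,0],[1,-0.0252,0.0312,0.01,0,0,0],[1,-0.0252,0.0312,0.01,0,0,0],[1,-0.0126,0.0156,0.01,0,0,0],[1,0,0,0.01,0,0,0.0492],[1,0,0,0.01,0,0,0.0492],[1,0,0,0.01,0,0,0.0492],[1,0,0,0.01,0,0,0.0492],[1,0,0,0,0,0,0],[1,0,0,0,0,0,0]])

```text
time_s: 2.77
tcp_pos: [0.4928, 0.2613, 0.1501]
eef_rot: [-179.9, -0.1, -171.8]
contact_force: [-0.1, 0.3, 0.8]
gripper_width: 0.0875
gripper_force: 0.0
```

Run:
```python
from h import *
from plant import capture
go([.493,.2655],-171.7,.037)
c=capture("side"); np.savez("pics/side1.npz",**c); f=c["frame"]
q=proj(c,[[.493,.2655,.042]])[0];print(q)
x,y=(q-[50,45]).astype(int); o=cv2.resize(f[y:y+90,x:x+100],None,fx=6,fy=6,interpolation=cv2.INTER_CUBIC)
a=np.deg2rad(8.3);R=np.array([[np.cos(a),-np.sin(a)],[np.sin(a),np.cos(a)]])
for z,w,h in((.042,.018,.011),(.014,.035,.023)):
    P=np.array([[w,h],[w,-h],[-w,-h],[-w,h]])@R.T+[.493,.2655]
    k=((proj(c,np.c_[P,[z]*4])-[x,y]+.5)*6-.5).round().astype(np.int32); cv2.polylines(o,[k],True,(0,255,255),1)
cv2.imwrite("pics/side1.png",o[:,:,::-1])
```

```text
at [0.4928 0.2613 0.1501] [-1.7994e+02 -8.0000e-02 -1.7176e+02] t 2.7667
shift [-0.0009  0.0043  0.1131] turn [-0.0007 -0.0008 -0.0007]
[261.08794741 182.34520843]
```

View pics/side1.png

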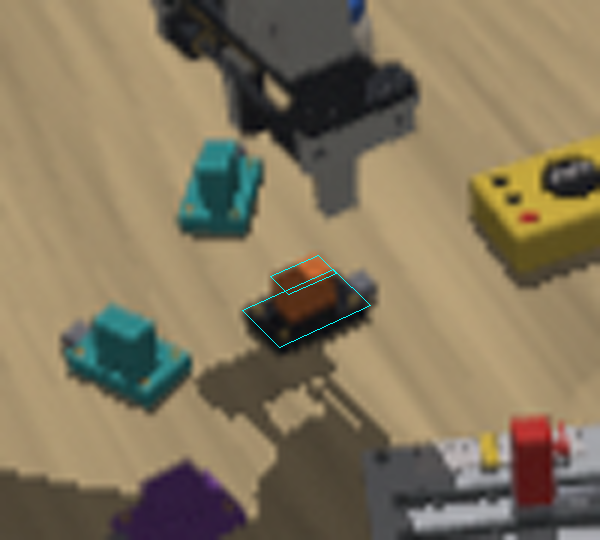

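The side overlay matches the sensor to about 1 mm, and the grip lies under the jaws with nothing else close. I'll descend and close.

>>> apply_moves(targets=[[1,-0.001,0.0043,0.02,0,0,0],[1,0,0,0.03,0,0,0],[1,0,0,0.03,0,0,0],[1,0,0,0.02,0,0,0],[1,0,0,0.013,0,0,0],[1,0,0,0,0,0,0],[1,0,0,0,0,0,0],[0.4,0,0,0,0,0,0],[0.4,0,0,0,0,0,0],[0.4,0,0,0,0,0,0],[0.2,0,0,0,0,0,0],[0.2,0,0,0,0,0,0],[0.2,0,0,0,0,0,0],[0.2,0,0,0,0,0,0],[0.1,0,0,0,0,0,0],[0.1,0,0,0,0,0,0]], newtons=20)

```text
time_s: 4.15
tcp_pos: [0.4934, 0.2664, 0.0375]
eef_rot: [-180.0, -0.0, -171.9]
contact_force: [0.6, -0.1, -0.5]
gripper_width: 0.0335
gripper_force: 0.0
```

>>> apply_moves(targets=[[0,0,0,0,0,0,0],[0,0,0,0,0,0,0],[0,0,0,0,0,0,0],[0,0,0,0,0,0,0],[0,0,0,0,0,0,0],[0,0,0,0,0,0,0]], newtons=25)

```text
time_s: 4.65
tcp_pos: [0.4935, 0.2664, 0.0375]
eef_rot: [-180.0, -0.0, -171.9]
contact_force: [-0.0, 0.2, -0.9]
gripper_width: 0.0218
gripper_force: 25.0
```

>>> apply_moves(targets=[[0,0,0,-0.01,0,0,0],[0,0,0,-0.02,0,0,0],[0,0,0,-0.03,0,0,0],[0,0,0,-0.03,0,0,0],[0,0,0,-0.02,0,0,0],[0,0,0,0,0,0,0.0605],[0,0,0,0,0,0,0.0605],[0,0,0,0,0,0,0.0605],[0,0,0,0,0,0,0.0605],[0,0,0,0,0,0,0.0605],[0,0,0,0,0,0,0],[0,0,0,0,0,0,0]])

```text
time_s: 5.65
tcp_pos: [0.4934, 0.2663, 0.1481]
eef_rot: [180.0, 0.0, 161.1]
contact_force: [-0.2, -0.4, -1.6]
gripper_width: 0.0219
gripper_force: 25.0
```

```bash
python3 -c "
from h import *
go([.6589,-.0157],160.85,.147)"
```

```text
at [0.4934 0.2663 0.1481] [1.7998e+02 1.0000e-02 1.6106e+02] t 5.65
shift [-0.2481 -0.213   0.001 ] turn [0.0002 0.0001 0.0023]
```

>>> apply_moves(targets=[[0,-0.0124,-0.0106,0,0,0,0.002],[0,-0.0248,-0.0213,0,0,0,0],[0,-0.0248,-0.0213,0,0,0,0],[0,-0.0248,-0.0213,0,0,0,0],[0,-0.0248,-0.0213,0,0,0,0],[0,-0.0248,-0.0213,0,0,0,0],[0,-0.0248,-0.0213,0,0,0,0],[0,-0.0248,-0.0213,0,0,0,0],[0,-0.0248,-0.0213,0,0,0,0],[0,-0.0248,-0.0213,0,0,0,0],[0,-0.0124,-0.0106,0.01,0,0,0],[0,0,0,0.02,0,0,0],[0,0,0,0.02,0,0,0],[0,0,0,0,0,0,0],[0,0,0,0,0,0,0],[0,0,0,0,0,0,0]])

```text
time_s: 6.98
tcp_pos: [0.6578, -0.0162, 0.0987]
eef_rot: [180.0, 0.1, 160.8]
contact_force: [-0.7, 0.2, -0.4]
gripper_width: 0.0215
gripper_force: 25.0
```

Run:
```python
from h import *
from plant import capture,get_state
go([.6589,-.0157],160.85,.0675)
s=get_state();t=s["tcp_pos"];zu=t[2]-.0375;print(zu)
c=capture("side"); np.savez("pics/side2.npz",**c); f=c["frame"]
q=proj(c,[[*t[:2],.06]])[0];x,y=(q-[50,45]).astype(int);print(q)
o=cv2.resize(f[y:y+90,x:x+100],None,fx=6,fy=6,interpolation=cv2.INTER_CUBIC)
def draw(cx,cy,yaw,z,w,h,col):
    a=np.deg2rad(yaw);R=np.array([[np.cos(a),-np.sin(a)],[np.sin(a),np.cos(a)]])
    P=np.array([[w,h],[w,-h],[-w,-h],[-w,h]])@R.T+[cx,cy]
    k=((proj(c,np.c_[P,[z]*4])-[x,y]+.5)*6-.5).round().astype(np.int32); cv2.polylines(o,[k],True,col,1)
yw=s["eef_rot"][2]-180
draw(t[0],t[1],yw,zu+.014,.035,.023,(0,255,255));draw(t[0],t[1],yw,zu,.035,.023,(0,255,255))
draw(.6589,-.0157,-19.15,.038,.037,.025,(0,255,0)); draw(.6589,-.0157,-19.15,.042,.049,.037,(255,0,255)); draw(.5786,.0122,-19.15,.012,.14,.07,(255,255,0))
cv2.imwrite("pics/side2.png",o[:,:,::-1])
```

```text
at [ 0.6578 -0.0162  0.0987] [1.8000e+02 6.0000e-02 1.6083e+02] t 6.9833
shift [-0.0008  0.0008  0.0312] turn [ 0.0001  0.0006 -0.0002]
0.06118856369574651
[333.43302283 208.92256867]
```

View pics/side2.png

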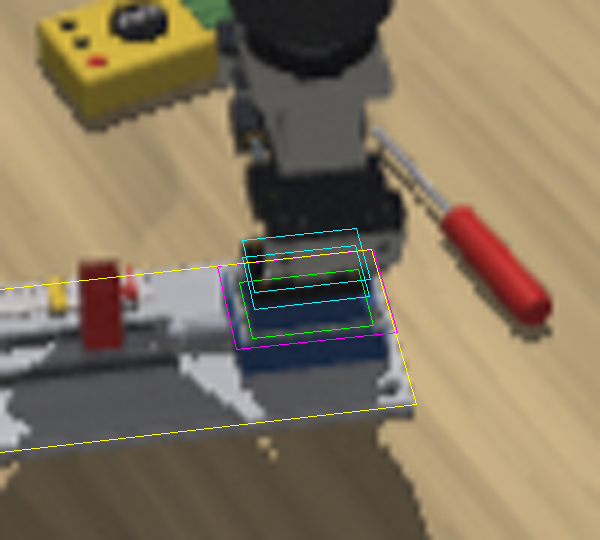

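The side view shows the sensor at about (310,285), above the pocket at (310,305). The plate outline matches and the tilt is fine. I'll lower slowly while watching the force.

>>> apply_moves(targets=[[0,-0.0008,0.0008,0.004,0,0,0],[0,0,0,0.005,0,0,0],[0,0,0,0.005,0,0,0],[0,0,0,0.003,0,0,0],[0,0,0,0.003,0,0,0],[0,0,0,0.002,0,0,0],[0,0,0,0,0,0,0],[0,0,0,0,0,0,0]])

```text
time_s: 7.7
tcp_pos: [0.6583, -0.0159, 0.0754]
eef_rot: [-180.0, -0.0, 160.7]
contact_force: [0.2, 1.1, 0.1]
gripper_width: 0.0219
gripper_force: 25.0
```

>>> apply_moves(targets=[[0,0,0,0.001,0,0,0],[0,0,0,0.001,0,0,0],[0,0,0,0.001,0,0,0],[0,0,0,0.001,0,0,0],[0,0,0,0,0,0,0],[0,0,0,0,0,0,0]])

```text
time_s: 8.2
tcp_pos: [0.6583, -0.0159, 0.0715]
eef_rot: [180.0, -0.0, 160.7]
contact_force: [-0.1, 0.5, -1.8]
gripper_width: 0.022
gripper_force: 25.0
```

>>> apply_moves(targets=[[0,0,0,0.001,0,0,0],[0,0,0,0.001,0,0,0],[0,0,0,0.001,0,0,0],[0,0,0,0.0005,0,0,0],[0,0,0,0,0,0,0],[0,0,0,0,0,0,0]])

```text
time_s: 8.7
tcp_pos: [0.6582, -0.0159, 0.0679]
eef_rot: [180.0, -0.0, 160.7]
contact_force: [0.3, -0.1, -1.0]
gripper_width: 0.0218
gripper_force: 25.0
```

>>> apply_moves(targets=[[0,0,0,0.0005,0,0,0],[0,0,0,0.0005,0,0,0],[0,0,0,0,0,0,0],[0,0,0,0,0,0,0]])

```text
time_s: 9.03
tcp_pos: [0.6583, -0.0159, 0.0675]
eef_rot: [180.0, 0.0, 160.7]
contact_force: [-1.2, 1.3, 4.1]
gripper_width: 0.0218
gripper_force: 25.0
```

It touches the floor at the expected height with 4 N, so it's seated. Releasing and rising.

>>> apply_moves(targets=[[0.4,0,0,0,0,0,0],[0.4,0,0,0,0,0,0],[0.4,0,0,0,0,0,0],[0.6,0,0,0,0,0,0],[0.6,0,0,0,0,0,0],[0.6,0,0,0,0,0,0],[0.6,0,0,-0.01,0,0,0],[0.6,0,0,-0.02,0,0,0],[0.6,0,0,-0.03,0,0,0],[0.6,0,0,-0.02,0,0,0],[0.6,0,0,0,0,0,0],[0.6,0,0,0,0,0,0]])

```text
time_s: 10.03
tcp_pos: [0.6592, -0.0157, 0.1494]
eef_rot: [179.9, 0.2, 160.7]
contact_force: [0.7, 0.0, -1.9]
gripper_width: 0.0528
gripper_force: 0.0
```

Run:
```python
from h import *
a=np.deg2rad(-19.15)
go([.5786-.04*np.cos(a),.0122-.04*np.sin(a)],160.85,.062)
```

```text
at [ 0.6592 -0.0157  0.1494] [179.88   0.18 160.71] t 10.0333
shift [ 0.1256 -0.0005  0.087 ] turn [ 0.0013  0.002  -0.0015]
```

>>> apply_moves(targets=[[0.6,0.0156,0,0,0,0,0],[0.6,0.025,0,0,0,0,0],[0.6,0.03,0,0,0,0,0],[0.6,0.03,0,0,0,0,0],[0.6,0.025,0,0,0,0,0],[0.6,0,0,0,0,0,0],[0.6,0,0,0,0,0,0]])

```text
time_s: 10.62
tcp_pos: [0.5385, 0.0258, 0.147]
eef_rot: [-180.0, -0.0, 160.8]
contact_force: [0.4, -0.0, 0.4]
gripper_width: 0.0525
gripper_force: 0.0
```

Run:
```python
from h import *
from plant import capture
a=np.deg2rad(-19.15)
go([.5786-.04*np.cos(a),.0122-.04*np.sin(a)],160.85,.062)
im=[]
def draw(c,o,x,y,cx,cy,yaw,z,w,h,col):
    a=np.deg2rad(yaw);R=np.array([[np.cos(a),-np.sin(a)],[np.sin(a),np.cos(a)]])
    P=np.array([[w,h],[w,-h],[-w,-h],[-w,h]])@R.T+[cx,cy]
    k=((proj(c,np.c_[P,[z]*4])-[x,y]+.5)*6-.5).round().astype(np.int32); cv2.polylines(o,[k],True,col,1)
for n in("side","top"):
    c=capture(n); f=c["frame"]; q=proj(c,[[.62,0,.04]])[0];x,y=(q-[32,48]).astype(int)
    o=cv2.resize(f[y:y+96,x:x+65],None,fx=6,fy=6,interpolation=cv2.INTER_CUBIC)
    draw(c,o,x,y,.6589,-.0157,-19.15,.044,.035,.023,(0,255,255)); draw(c,o,x,y,.6589,-.0157,-19.15,.072,.018,.011,(255,0,255)); im.append(o)
    print(n,x,y)
cv2.imwrite("pics/seat.png",np.hstack(im)[:,:,::-1])
```

```text
at [0.5385 0.0258 0.147 ] [-1.7999e+02 -3.0000e-02  1.6079e+02] t 10.6167
shift [-0.0024  0.0003  0.085 ] turn [-0.0001 -0.0003 -0.0007]
side 290 165
top 292 143
```

View pics/seat.png

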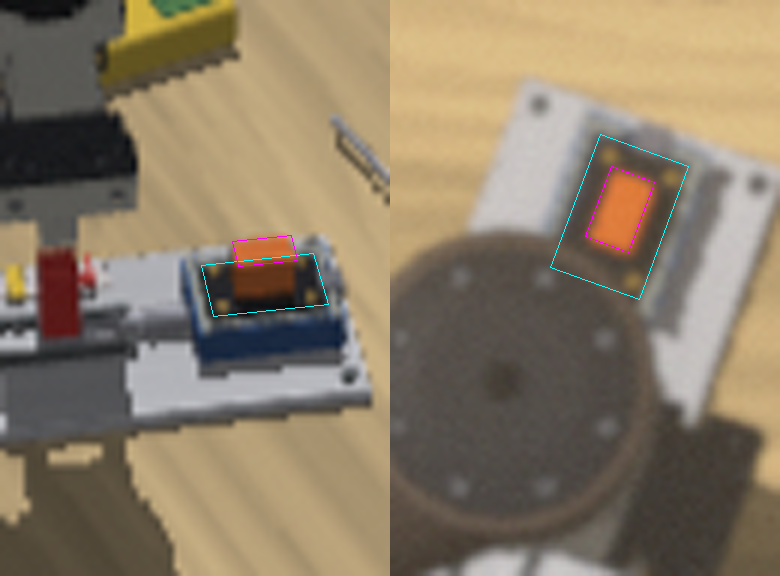

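The side view (265,275) and top view (625,215) both show the sensor flat and square, matching the home outline, with its nose in the notch. Next I'll pinch the handle.

>>> apply_moves(targets=[[0.6,-0.0024,0,0.01,0,0,0],[0.6,0,0,0.025,0,0,0],[0.6,0,0,0.025,0,0,0],[0.6,0,0,0.015,0,0,0],[0.6,0,0,0.01,0,0,0],[0.6,0,0,0,0,0,0],[0,0,0,0,0,0,0],[0,0,0,0,0,0,0],[0,0,0,0,0,0,0],[0,0,0,0,0,0,0],[0,0,0,0,0,0,0],[0,0,0,0,0,0,0],[0,0,0,0,0,0,0],[0,0,0,0,0,0,0],[0,0,0,0,0,0,0],[0,0,0,0,0,0,0]], newtons=50)

```text
time_s: 12.05
tcp_pos: [0.5429, 0.0259, 0.0629]
eef_rot: [179.9, 0.1, 160.8]
contact_force: [-0.2, 4.7, 0.5]
gripper_width: 0.0237
gripper_force: 50.0
```

>>> apply_moves(targets=[[0,0.004,0,0,0,0,0],[0,0.006,0,0,0,0,0],[0,0.006,0,0,0,0,0],[0,0.006,0,0,0,0,0],[0,0.006,0,0,0,0,0],[0,0.006,0,0,0,0,0],[0,0.006,0,0,0,0,0],[0,0.004,0,0,0,0,0],[0,0.002,0,0,0,0,0],[0,0,0,0,0,0,0],[0,0,0,0,0,0,0],[0,0,0,0,0,0,0]])

```text
time_s: 13.05
tcp_pos: [0.5008, 0.0405, 0.0629]
eef_rot: [179.9, 0.2, 160.8]
contact_force: [8.8, -2.7, -4.8]
gripper_width: 0.0238
gripper_force: 50.0
```

Run:
```python
from h import *
from plant import capture,get_state
c=capture("side"); f=c["frame"]; q=proj(c,[[.55,.07,.02]])[0];x,y=(q-[40,35]).astype(int);print(x,y)
o=cv2.resize(f[y:y+70,x:x+100],None,fx=8,fy=8,interpolation=cv2.INTER_CUBIC)
# ruler: scale line marks, jig x every 10 mm at y=46..58, z=.02
a=np.deg2rad(-19.15);R=np.array([[np.cos(a),-np.sin(a)],[np.sin(a),np.cos(a)]])
for X in range(-90,1,10):
    P=np.array([[X,64],[X,72]])/1000@R.T+[.5786,.0122]
    k=((proj(c,np.c_[P,[.018]*2])-[x,y]+.5)*8-.5).round().astype(int)
    cv2.line(o,tuple(map(int,k[0])),tuple(map(int,k[1])),(0,0,255) if X!=-60 else (255,0,255),1)
cv2.imwrite("pics/pull.png",o[:,:,::-1])
```

```text
256 177
```

View pics/pull.png

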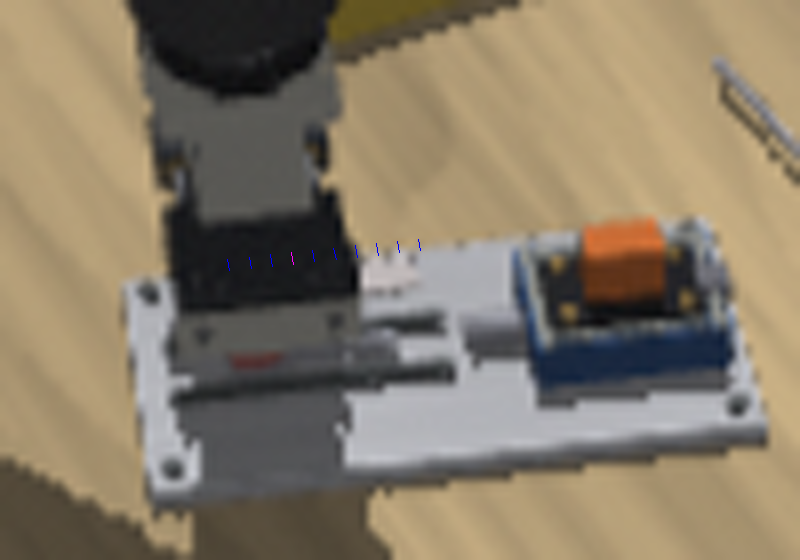

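The gripper hides the band and pointer in this view, but the sensor is still seated at (625,270). I'll get the required travel precisely from the earlier images.

Run:
```python
from h import *
a=np.deg2rad(-19.15);R=np.array([[np.cos(a),-np.sin(a)],[np.sin(a),np.cos(a)]])
for n in("top0","side1","side2"):
    c=dict(np.load(f"pics/{n}.npz")); f=c["frame"].astype(float)
    r,g,b=f[...,0],f[...,1],f[...,2]
    for nm,w,z,lo,hi,y0,y1 in(("band",(np.minimum(r,g)-b)/np.maximum(r,1),.018,-90,-35,42,62),("ptr",(r-np.maximum(g,b))/np.maximum(r,1),.0235,-24,-4,47,53)):
        J=(world(c,z)[...,:2]-[.5786,.0122])@R*1000
        m=(J[...,0]>lo)&(J[...,0]<hi)&(J[...,1]>y0)&(J[...,1]<y1)
        w=np.clip(w-np.median(w[m])-.05,0,None)*m
        mu=(w*J[...,0]).sum()/w.sum(); print(n,nm,mu.round(2),"sd",np.sqrt((w*(J[...,0]-mu)**2).sum()/w.sum()).round(2),(w>0).sum())
from plant import get_state,capture
p=get_state()["tcp_pos"]; print("tcp jig",((p[:2]-[.5786,.0122])@R*1000).round(2),p)
c=capture("top");f=c["frame"];q=proj(c,[[.53,.075,.02]])[0];x,y=(q-[40,35]).astype(int)
cv2.imwrite("pics/top3.png",cv2.resize(f[y:y+70,x:x+80],None,fx=8,fy=8,interpolation=cv2.INTER_CUBIC)[:,:,::-1])
```

```text
top0 band -61.3 sd 3.14 37
top0 ptr -15.18 sd 1.5 5
side1 band -61.47 sd 2.96 12
side1 ptr -17.05 sd 2.3 3
side2 band -61.46 sd 2.96 12
side2 ptr -16.94 sd 2.28 3
tcp jig [-82.79   1.21] [0.50078418 0.040503   0.06294385]
```

View pics/top3.png

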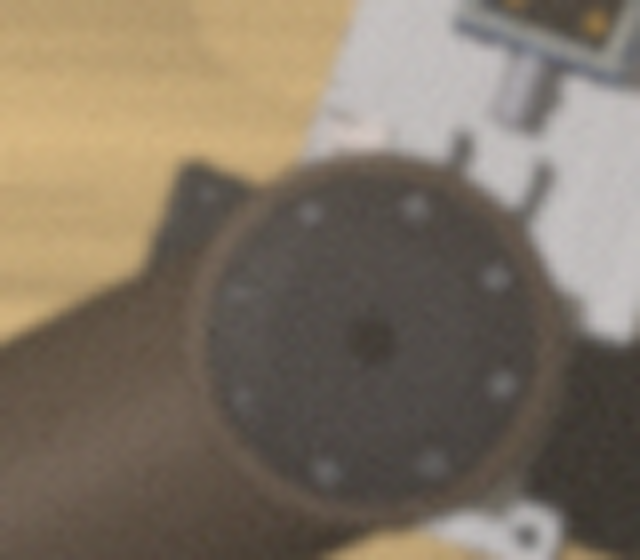

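>>> apply_moves(targets=[[0,0.0015,0,0,0,0,0],[0,0,0,0,0,0,0],[0,0,0,0,0,0,0],[0,0,0,0,0,0,0]])

```text
time_s: 13.48
tcp_pos: [0.4994, 0.041, 0.0629]
eef_rot: [179.9, 0.2, 160.8]
contact_force: [8.5, -2.6, -4.4]
gripper_width: 0.0232
gripper_force: 50.0
```

Run:
```python
from h import *
from plant import capture,get_state
a=np.deg2rad(-19.15);R=np.array([[np.cos(a),-np.sin(a)],[np.sin(a),np.cos(a)]])
def handle(c,box):
    f=c["frame"].astype(float); w=(f[...,0]-f[...,1:].max(-1))/np.maximum(f[...,0],1)
    v,u=np.mgrid[0:400,0:640]; m=(u>box[0])&(u<box[1])&(v>box[2])&(v<box[3])&(w>.25)
    K=c["camera_matrix"];T=c["T"]
    r=np.stack([(u[m]-K[0,2])/K[0,0],(v[m]-K[1,2])/K[1,1],np.ones(m.sum())],-1)@T[:3,:3].T
    n=np.r_[R[:,1],0]; o=np.r_[.5786,.0122,0]-n*0+n*-.012
    P=T[:3,3]+r*(((o-T[:3,3])@n)/(r@n))[:,None]
    X=(P[:,:2]-[.5786,.0122])@R[:,0]*1000; Z=P[:,2]*1000
    k=(Z>22)&(Z<44); print(m.sum(),k.sum(),"x mean",X[k].mean().round(1),"range",X[k].min().round(1),X[k].max().round(1),"z",Z[k].min().round(),Z[k].max().round())
c=dict(np.load("pics/side2.npz")); q=proj(c,[[.5408,.0253,.045]])[0];handle(c,(q[0]-14,q[0]+14,q[1]-14,q[1]+14))
p=get_state()["tcp_pos"]; c=capture("side"); q=proj(c,[[p[0],p[1],.04]])[0];handle(c,(q[0]-14,q[0]+14,q[1]-14,q[1]+14))
print("tcp jig",((p[:2]-[.5786,.0122])@R*1000).round(2),get_state()["contact_force"])
```

```text
113 20 x mean -40.4 range -51.0 -28.9 z 29.0 44.0
6 6 x mean -86.1 range -94.6 -80.0 z 29.0 34.0
tcp jig [-84.24   1.23] [ 8.85138967 -1.57472994 -5.09688886]
```

The travel is 46 mm (46.3 needed, ±5 mm allowed). The handle seen by camera agrees, and the spring force of about 9 N is as expected. I'll hold briefly, then hand in.

>>> apply_moves(targets=[[0,0,0,0,0,0,0],[0,0,0,0,0,0,0],[0,0,0,0,0,0,0],[0,0,0,0,0,0,0],[0,0,0,0,0,0,0],[0,0,0,0,0,0,0],[0,0,0,0,0,0,0],[0,0,0,0,0,0,0]])

```text
time_s: 14.2
tcp_pos: [0.4994, 0.041, 0.063]
eef_rot: [179.9, 0.2, 160.8]
contact_force: [9.5, -2.3, -5.3]
gripper_width: 0.0238
gripper_force: 50.0
```

```bash
python3 -c "
from plant import *
s=get_state();print(s['tcp_pos'],s['contact_force'],s['gripper_width'],s['gripper_force'],s['time_s']); print(close_job())"
```

```text
[0.499445   0.04097282 0.06295244] [ 9.5230406  -2.33773817 -5.34021335] 0.023765547425254118 50.0067937374115 14.2
the job is handed in; nothing more can be done
None
```

The job is handed in at 14.2 s: the sensor is seated in the pocket and released, and the gripper is holding the red handle about 46 mm out, which by measurement puts the pointer in the yellow band, though the gripper hid both from the cameras at the end.

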